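# Clear the banding wheel and ready the glaze brush over it

### The job

Clear the banding wheel: nest the blue and the yellow pot from it, in either order, into the red pot where that stands on the bench, so that all three make one upright stack. Then draw the flat brush out of its slanted holder, turn it level and finish still holding it there in the gripper, its middle over the middle of the wheel and at least 10 cm above the wheel. Leave the vase, jars, mug and palette knife where they are.

Things in the scene. Friction and masses are not known exactly. Their poses are not given: they have to be found in the camera images.
- cup_red_center (a point): centre (40 mm up) of the red plastic paint pot, standing on the bench, empty. Open at the top, 80 mm tall; the three pots are alike: a straight collar 60 mm in diameter takes the top 30 mm, its inside is 53 mm wide; below it the body tapers from 49 to 35 mm at the foot. z points to the mouth. Nested, a pot goes down until its collar rests on the rim of the pot below, so it sits 30 mm higher than that one, with its whole collar free above it. 70 g.
- cup_blue_center (a point): centre (40 mm up) of the blue plastic paint pot, standing on the banding wheel. Open at the top, 80 mm tall; the three pots are alike: a straight collar 60 mm in diameter takes the top 30 mm, its inside is 53 mm wide; below it the body tapers from 49 to 35 mm at the foot. z points to the mouth. Nested, a pot goes down until its collar rests on the rim of the pot below, so it sits 30 mm higher than that one, with its whole collar free above it. 70 g.
- cup_yellow_center (a point): centre (40 mm up) of the yellow plastic paint pot, standing on the banding wheel. Open at the top, 80 mm tall; the three pots are alike: a straight collar 60 mm in diameter takes the top 30 mm, its inside is 53 mm wide; below it the body tapers from 49 to 35 mm at the foot. z points to the mouth. Nested, a pot goes down until its collar rests on the rim of the pot below, so it sits 30 mm higher than that one, with its whole collar free above it. 70 g.
- wheel_top (a point): centre of the top face of the round grey metal banding wheel (locked, fixed to the bench): 220 mm in diameter, its top 60 mm above the bench. The blue and yellow pots stand opposite each other, 55 mm from its centre.
- brush_center (a point): middle of the flat glaze brush, 240 mm long, 80 g; x runs from handle to bristles, y across its width. Red handle 22 mm wide (y), 10 mm thick (z), from 120 mm behind the middle to 40 mm ahead; then steel ferrule and pale stiff bristles 40 mm wide. It starts in the holder at 45 degrees, bristles up and away from the robot, y level; bare to grip across its width from 50 mm behind to 38 ahead.
- holder: light wooden brush holder fixed to the bench, foot 130 x 100 mm; origin at the centre of its underside. A block with a rectangular bore, 25 x 13 mm and 70 mm deep, that rises at 45 degrees towards the holder's +x; the brush's handle end stands loosely in it (its last 70 mm), and is drawn out along the bore.
- vase: small bare terracotta vase, 150 mm tall, up to 86 mm across; origin at its underside. Loose on the bench; to be left alone.
- jar_orange: orange lidded paint jar, 66 mm across, 75 mm tall; origin at its underside. Loose on the bench; to be left alone.
- jar_green: green lidded paint jar, 66 mm across, 75 mm tall; origin at its underside. Loose on the bench; to be left alone.
- jar_white: white lidded paint jar, 66 mm across, 75 mm tall; origin at its underside. Loose on the bench; to be left alone.
- jar_teal: pale blue lidded paint jar, 66 mm across, 75 mm tall; origin at its underside. Loose on the bench; to be left alone.
- mug: white ceramic mug, 76 mm across, 85 mm tall, with a handle; origin at its underside. Loose on the bench; to be left alone.
- knife: palette knife (spatula), 200 mm long, lying flat; origin at its underside. Loose on the bench; to be left alone.

How it is judged (in metres and radians):
On the way:
1. the blue and yellow pots are nested in the red one on the bench and let go (((horizontal distance between each of cup_blue_center, cup_yellow_center and cup_red_center below 0.008 m and z of cup_blue_center in the frame of cup_red_center between 0.025 and 0.036 m and angle between each of cup_blue_center, cup_yellow_center's own z axis and vertical below 0.14 rad and z of cup_yellow_center in the frame of cup_red_center between 0.055 and 0.066 m) or (horizontal distance between each of cup_yellow_center, cup_blue_center and cup_red_center below 0.008 m and z of cup_yellow_center in the frame of cup_red_center between 0.025 and 0.036 m and angle between each of cup_yellow_center, cup_blue_center's own z axis and vertical below 0.14 rad and z of cup_blue_center in the frame of cup_red_center between 0.055 and 0.066 m)) and angle between cup_red_center's own z axis and vertical below 0.1 rad and height (world z) of cup_red_center below 0.05 m and distance of cup_red_center from where it was at the start of the episode below 0.05 m and contact force between the fingers and cup_red below 0.1 N and contact force between the fingers and cup_blue below 0.1 N and contact force between the fingers and cup_yellow below 0.1 N), for 0.2 s.
At the end, for the whole second after the job is handed in: Blue and yellow pots nested in the red (axes within 8 mm, seated within 5 mm, upright within 8 degrees), red within 50 mm of its start; brush gripped, touching nothing else, level within 15 degrees, its middle within 50 mm sideways of the wheel's centre and 95 mm or more above it (all of step 1 and horizontal distance between brush_center and wheel_top below 0.05 m and z of brush_center in the frame of wheel_top above 0.095 m and angle between brush_center's own x axis and vertical between 1.3108 and 1.8308 rad and contact force between the fingers and brush above 1 N and contact force between brush and holder below 0.1 N and contact force between brush and cup_red below 0.1 N and contact force between brush and cup_blue below 0.1 N and contact force between brush and cup_yellow below 0.1 N and contact force between brush and vase below 0.1 N and contact force between brush and mug below 0.1 N and linear speed of brush below 0.05 m/s); the arm keeps its last pose, push and grip.
It fails at once if the vase, a jar, the mug or the palette knife is pushed more than 30 mm (distance of any of vase, jar_orange, jar_green, jar_white, jar_teal, mug, knife from where it was at the start of the episode above 0.03 m).
It fails at once if the brush is taken out before the pots are nested (distance of brush_center from where it was at the start of the episode above 0.06 m and not (((horizontal distance between each of cup_blue_center, cup_yellow_center and cup_red_center below 0.008 m and z of cup_blue_center in the frame of cup_red_center between 0.025 and 0.036 m and angle between each of cup_blue_center, cup_yellow_center's own z axis and vertical below 0.14 rad and z of cup_yellow_center in the frame of cup_red_center between 0.055 and 0.066 m) or (horizontal distance between each of cup_yellow_center, cup_blue_center and cup_red_center below 0.008 m and z of cup_yellow_center in the frame of cup_red_center between 0.025 and 0.036 m and angle between each of cup_yellow_center, cup_blue_center's own z axis and vertical below 0.14 rad and z of cup_blue_center in the frame of cup_red_center between 0.055 and 0.066 m)) and angle between cup_red_center's own z axis and vertical below 0.1 rad and height (world z) of cup_red_center below 0.05 m and distance of cup_red_center from where it was at the start of the episode below 0.05 m)).
It also fails if it takes over 72 s, if anything falls off the work surface, if the arm or the gripper's body presses on something with over 40 N, if the wrist force passes 120 N, or if a joint passes its speed limit or range.

### The arm

A 6-joint arm with a two-finger parallel gripper is mounted at the origin on the work surface. World frame = base frame: x ahead of the robot, y to its left, z up, the work surface at z = 0. Lengths are in mm, angles in degrees, forces in N, time in s.
With the tool pointing down it reaches from about 300 to 850 mm from the base axis. Payload 4.2 kg.
Tool frame: the origin (TCP) lies midway between the tips of the shut fingers; the grasp point (between the pads) lies 19 mm behind it (env.grip_depth is the distance from the TCP to the grasp point, in mm); z points along the fingers, y is the line along which they close (so a half turn about z gives the same grasp; the last joint's range is limited). The gripper opens to 91 mm and grips with 3 to 60 N. Pads are 32 mm wide; open, the fingers measure 118 mm over their backs; the gripper's body (76 mm by 178 mm) begins 60 mm behind the grasp point.
Start: joints at [74.886, 18.312, 89.639, -0, 72.044, -1.146], TCP at [138.802, 558.012, 213.976] pointing down, gripper open.
Joint ranges: [-177.97, 177.97], [-48.28, 115.42], [12.27, 149.76], [-77.06, 257.06], [2.81, 150.46], [-146.56, 146.56]. Speed limits (degrees/s): [147.25, 147.25, 180, 180, 180, 180].

### API

Orientations are given as [roll, pitch, yaw] about the fixed x, y, z axes, in that order (R = Rz(yaw) Ry(pitch) Rx(roll)).
In Python, from workcell import env, eyes gives the robot as it stands.
- The arm moves only by the tool send_rows, never from a script. Its argument "motion" is a list of rows, each a list of 7 numbers: the shift along the world's x, y, z normalised to -1 to 1, where 1 is 0.5 m, then the turn, a rotation vector about the world's x, y, z normalised to -1 to 1, where 1 is 60 degrees, then the opening, from -1 (shut) to 1 (fully open). A call has 1 to 20 rows; each row is the pose to reach, as a shift and turn from the pose commanded when the call began; what a row does not reach only later rows make up. A row lasts 1/8 s, in which the tool goes at most 62.5 mm and 10.7 degrees, less where a joint would pass 70% of its speed; a pose out of reach is approached as far as the arm can. A call with a number of a shift or a turn outside -1 to 1 is refused whole. A call with a gripper value outside its range is refused whole. The fingers move at their own pace and stop on an object; "squeeze" is the grip in N (left out, the last holds). Time passes only in rows, so rows that repeat a pose let the fingers close. It gives the time, the measured TCP pose, the force, the opening and the grip force at its end, in the units of the state.
- env.state(): the state, without advancing time (a new reading comes with each control period).
- eyes.grab_frame(name): name is "side" or "top" or "wrist"; returns a dict with "pixels" (420x560x3 uint8, red, green, blue), "depth" (420x560 float32, mm along the optical axis (not along the pixel's ray), 0 where there is no reading), "fx", "fy", "cx", "cy" (pixels), "R" (3x3) and "t" (3): a world point X has camera coordinates R X + t; the wrist camera has in their place "T_tool_cam" (4x4, takes a point from camera to tool coordinates, whose origin is the TCP and whose axes are the flange's). Camera axes: x right, y down, z forward; pixel columns grow to the right and rows downward; lengths in mm; the calibration is good to about 2 mm. A picture is of the moment at which its call begins: read the wrist's pose just before it.
- env.job_done(): hands the job in; it is judged then, once.
The state is a dict: "time_s": time; "qpos": joint angles; "qvel": joint speeds; "effort": joint torques, N m; "ee_pos": TCP position; "ee_rot": TCP orientation; "force": force on the tool from outside, world axes, zero at the start; "torque": the same for the moment, N m; "gripper_width": finger opening in mm; "gripper_force": force on a finger pad.
Only numpy, scipy, OpenCV 4.12 (cv2) and the standard library are available. Lean on these libraries where they do the work, as an engineer would, in place of code of your own. Each camera call takes 0.05 s, during which the arm holds its last target. There are 200 camera calls.

## Working session

There is one attempt and no reset: what is moved stays moved. The work goes in short steps, Python scripts to look and compute and a tool call to move; the robot and the scene stay as the last step left them, time stands still between calls to the robot, and variables do not carry over. Pictures are saved under pics/ and viewed, at most 10 in all, crops included, and the job is handed in when it is done.

Besides the shell and the picture viewer there is one more tool, called after "Emit:" by a JSON object that holds its "method" and its "body". send_rows: Moves the arm, as the interface text tells. Its arguments: {"type":"object","properties":{"motion":{"type":"array"},"squeeze":{"type":"number"}},"required":["motion"]}

```bash
mkdir -p pics
cat > h.py <<'E'
import numpy as np, cv2
from workcell import env, eyes
def save(n,f): cv2.imwrite(f'pics/{n}.png',f['pixels'][:,:,::-1])
def cloud(f):
    d=f['depth'].astype(float); v,u=np.indices(d.shape)
    P=np.stack([(u-f['cx'])/f['fx']*d,(v-f['cy'])/f['fy']*d,d],-1)
    W=(P-f['t'])@np.array(f['R'])
    W[d==0]=np.nan
    return W
E
python3 - <<'E'
from h import *
print(env.state())
for n in('side','top'):
    f=eyes.grab_frame(n); save(n+'0',f); print(n,f['R'],f['t'],f['fx'])
    np.save(n+'0.npy',f,allow_pickle=True)
E
```

```text
{'time_s': 0.0, 'qpos': array([ 7.48852155e+01,  1.83534621e+01,  8.97060709e+01, -2.45606694e-05,
        7.20449395e+01, -1.14699121e+00]), 'qvel': array([-0.05638339, -0.02954078,  0.06607215, -0.08270682, -0.12951266,
       -0.02521311]), 'effort': array([-2.86384748e-04, -4.12455618e+01, -2.31972170e+01,  7.28140818e-02,
        4.58464783e-02, -1.59766264e-04]), 'ee_pos': array([138.66891532, 557.50549068, 213.10431063]), 'ee_rot': array([-1.79895548e+02, -2.06792427e-03,  1.66032212e+02]), 'force': array([0.63864259, 0.18648846, 0.72800997]), 'torque': array([ 0.03375813, -0.02040619, -0.04451485]), 'gripper_force': 0.0, 'gripper_width': 91.53606778959859}
side [[ 0.7725947  -0.63457815  0.02019904]
 [-0.44459909 -0.56346036 -0.69630746]
 [ 0.45324286  0.52898297 -0.71745936]] [-448.27335002  307.68740975 1162.43781565] 425.3883946992693
top [[-0.00478191 -0.99983412 -0.01757465]
 [-0.99768609  0.00596211 -0.06772684]
 [ 0.06782039  0.01721012 -0.9975491 ]] [  14.0635267   577.31893129 1092.87336043] 387.5384177522746
```

View pics/side0.png

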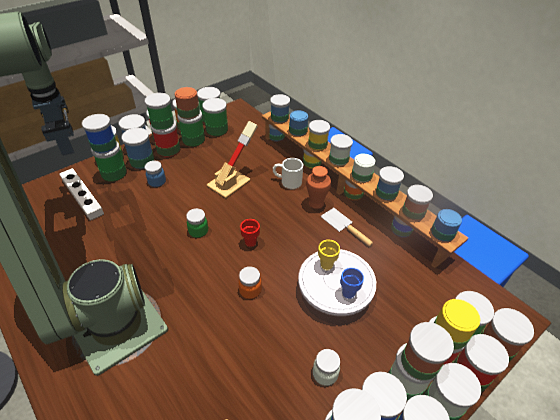

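View pics/top0.png

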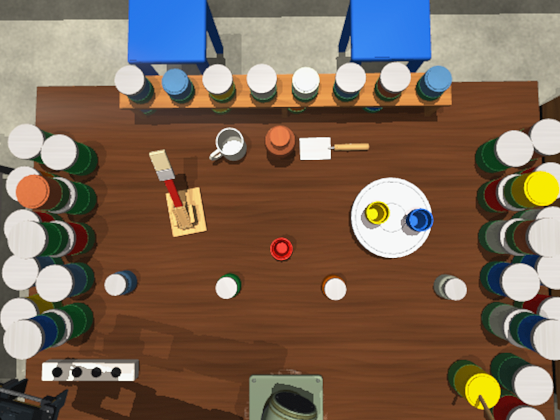

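Side view: red pot (250,232), yellow (329,252), blue (352,282), brush from (228,180) to (250,130). Top view: red (281,248), yellow (376,213), blue (418,220), wheel about (391,218), brush from (185,222) to (158,155), and the mug (230,145), vase (280,140) and jars all stand clear.

Run:
```python
from h import *
F={n:np.load(n+'0.npy',allow_pickle=True).item() for n in('side','top')}
hs={'red':[(0,6),(174,180)],'yellow':[(22,32)],'blue':[(108,125)]}
roi={'top':{'red':(260,230,305,270),'yellow':(360,195,395,235),'blue':(400,200,436,240),'brush':(150,150,205,240)},
 'side':{'red':(235,215,265,252),'yellow':(312,235,345,275),'blue':(338,262,368,302),'brush':(205,115,262,195)}}
for n,f in F.items():
    W=cloud(f); hsv=cv2.cvtColor(f['pixels'],cv2.COLOR_RGB2HSV)
    for k in ('red','yellow','blue','brush'):
        x0,y0,x1,y1=roi[n][k]; m=np.zeros(hsv.shape[:2],bool)
        for a,b in hs['red' if k=='brush' else k]:
            m|=(hsv[...,0]>=a)&(hsv[...,0]<=b)&(hsv[...,1]>(190 if k in('red','brush') else 140))&(hsv[...,2]>(90 if k in('red','brush') else 60))
        r=np.zeros_like(m); r[y0:y1,x0:x1]=1; m&=r
        P=W[m]; P=P[~np.isnan(P[:,0])]
        if k=='brush':
            P=P[P[:,2]>40]; c=P.mean(0); d=np.linalg.svd(P-c)[2][0]; d*=np.sign(d[2]); t=(P-c)@d
            print(n,k,len(P),c.round(1),d.round(3),t.min(),t.max(),(c+d*t.max()).round(1)); continue
        zt=np.percentile(P[:,2],97); T=P[P[:,2]>zt-6]
        h=cv2.convexHull(T[:,:2].astype(np.float32))
        (cc,rr)=cv2.minEnclosingCircle(h)
        print(n,k,len(P),'ztop',zt.round(1),'circ',np.round(cc,1),round(rr,1),'x',T[:,0].min().round(),T[:,0].max().round(),'y',T[:,1].min().round(),T[:,1].max().round())
    # wheel
    P=W[190:320,290:440].reshape(-1,3); P=P[(abs(P[:,2]-60)<8)]
    h=cv2.convexHull(P[:,:2].astype(np.float32)); print(n,'wheel',len(P),np.median(P[:,2]),cv2.minEnclosingCircle(h), cv2.fitEllipse(h))
    # holder top/brush bristles
    if n=='top':
        for nm,(u,v) in dict(br=(158,155),mug=(230,145),vase=(280,138),org=(335,288),grn=(228,287),wht=(452,288),teal=(120,284),knife=(315,148)).items():
            print(nm,W[v,u].round())
```

```text
side red 383 ztop 81.1 circ [461.5   8.2] 31.5 x 431.0 492.0 y -22.0 39.0
side yellow 290 ztop 142.6 circ [ 554.3 -239.2] 31.9 x 524.0 585.0 y -270.0 -211.0
side blue 133 ztop 142.2 circ [ 534.2 -349.8] 29.4 x 505.0 563.0 y -379.0 -321.0
side brush 129 [610.7 292.3 111.3] [0.728 0.144 0.67 ] -42.49782046680474 42.10939688785959 [641.4 298.3 139.5]
side wheel 3225 60.748645749759405 ((677.7738037109375, -233.80307006835938), 257.0706787109375) ((663.6889038085938, -244.7812042236328), (437.3746032714844, 541.1896362304688), 7.208293437957764)
top red 378 ztop 81.8 circ [460.6   9.7] 29.7 x 433.0 490.0 y -19.0 38.0
top yellow 439 ztop 141.3 circ [ 554.4 -237.8] 29.5 x 527.0 583.0 y -267.0 -210.0
top blue 391 ztop 141.4 circ [ 535.2 -346.5] 29.5 x 506.0 562.0 y -375.0 -317.0
top brush 219 [611.1 295.  112.9] [0.725 0.138 0.675] -46.0741427148995 41.96846888761291 [641.5 300.7 141.2]
top wheel 3773 59.94258169355275 ((510.52154541015625, -206.92510986328125), 202.97779846191406) ((493.8952941894531, -208.08949279785156), (236.05905151367188, 423.743896484375), 24.75344467163086)
br [696. 310. 193.]
mug [763. 161.   5.]
vase [746.  11. 149.]
org [ 355. -134.   76.]
grn [359. 153.  79.]
wht [ 354. -446.   74.]
teal [367. 448.  74.]
knife [752. -89.   2.]
```

Pots: red (461,9), yellow (554.4,-238.5), blue (534.7,-348), with rims at 81 / 141. The wheel centre is (544.5,-293). Brush middle is about (612,294,112), heading 11°. I'll go over the yellow pot with the fingers closing along about world x.

Emit:
{"method": "send_rows", "body": {"motion": [[0.6, -0.96, 0.072, 0, 0, -1, 1], [0.6, -0.96, 0.072, 0, 0, -1, 1], [0.6, -0.96, 0.072, 0, 0, -1, 1], [0.6, -0.96, 0.072, 0, 0, -1, 1], [0.6, -0.96, 0.072, 0, 0, -1, 1], [0.6, -0.96, 0.072, 0, 0, -1, 1], [0.6, -0.96, 0.072, 0, 0, -1, 1], [0.6, -0.96, 0.072, 0, 0, -1, 1], [0.6, -0.96, 0.072, 0, 0, -1, 1], [0.6, -0.96, 0.072, 0, 0, -1, 1]]}}

```text
time_s: 1.35
ee_pos: [440.3, 74.9, 249.8]
ee_rot: [180.0, 0.0, 105.7]
force: [0.5, 0.1, -0.4]
gripper_width: 90.9
gripper_force: 0.0
```

Emit:
{"method": "send_rows", "body": {"motion": [[0.231, -0.633, -0.11, 0, 0, -0.433, 1], [0.231, -0.633, -0.11, 0, 0, -0.433, 1], [0.231, -0.633, -0.11, 0, 0, -0.433, 1], [0.231, -0.633, -0.11, 0, 0, -0.433, 1], [0.231, -0.633, -0.11, 0, 0, -0.433, 1], [0.231, -0.633, -0.11, 0, 0, -0.433, 1], [0.231, -0.633, -0.11, 0, 0, -0.433, 1], [0.231, -0.633, -0.11, 0, 0, -0.433, 1]]}}

```text
time_s: 2.35
ee_pos: [554.0, -236.8, 194.8]
ee_rot: [-179.9, -0.1, 80.1]
force: [1.1, 0.5, 0.3]
gripper_width: 91.5
gripper_force: 0.0
```

Emit:
{"method": "send_rows", "body": {"motion": [[0, 0, -0.08, 0, 0, 0, 1], [0, 0, -0.162, 0, 0, 0, 1], [0, 0, -0.162, 0, 0, 0, 1], [0, 0, -0.162, 0, 0, 0, 1], [0, 0, -0.162, 0, 0, 0, -1], [0, 0, -0.162, 0, 0, 0, -1], [0, 0, -0.162, 0, 0, 0, -1], [0, 0, -0.162, 0, 0, 0, -1], [0, 0, -0.162, 0, 0, 0, -1], [0, 0, -0.162, 0, 0, 0, -1], [0, 0, -0.162, 0, 0, 0, -1]], "squeeze": 15}}

```text
time_s: 3.72
ee_pos: [554.5, -238.6, 114.4]
ee_rot: [180.0, 0.0, 80.1]
force: [-0.9, 0.9, 5.6]
gripper_width: 60.3
gripper_force: 15.0
```

Emit:
{"method": "send_rows", "body": {"motion": [[0, 0, 0.06, 0, 0, 0, -1], [0, 0, 0.12, 0, 0, 0, -1], [0, 0, 0.16, 0, 0, 0, -1], [-0.05, 0.13, 0.16, 0, 0, 0, -1], [-0.09, 0.24, 0.16, 0, 0, 0, -1], [-0.13, 0.35, 0.15, 0, 0, 0, -1], [-0.17, 0.45, 0.13, 0, 0, 0, -1], [-0.187, 0.495, 0.12, 0, 0, 0, -1], [-0.187, 0.495, 0.12, 0, 0, 0, -1], [-0.187, 0.495, 0.12, 0, 0, 0, -1], [-0.187, 0.495, 0.12, 0, 0, 0, -1]]}}

```text
time_s: 5.1
ee_pos: [461.4, 8.1, 174.0]
ee_rot: [180.0, 0.0, 80.0]
force: [0.0, -0.5, -0.6]
gripper_width: 60.5
gripper_force: 15.0
```

Run:
```python
from h import *
s=env.state(); print(s['ee_pos'],s['force'],s['gripper_width'])
f=eyes.grab_frame('side'); save('side1',f)
W=cloud(f); hsv=cv2.cvtColor(f['pixels'],cv2.COLOR_RGB2HSV)
for k,(a,b) in dict(yellow=(22,32),red=(0,6),red2=(174,180)).items():
    m=(hsv[...,0]>=a)&(hsv[...,0]<=b)&(hsv[...,1]>160)&(hsv[...,2]>70)&(abs(W[...,0]-461)<60)&(abs(W[...,1]-9)<60)
    P=W[m]; 
    if len(P)>10: print(k,len(P),P.min(0).round(),P.max(0).round(),np.median(P,0).round())
cv2.imwrite('pics/crop1.png',cv2.resize(f['pixels'][130:290,160:360,::-1],None,fx=3,fy=3))
```

```text
[461.41505078   8.12365671 173.99819371] [ 0.03109599 -0.45799336 -0.56010709] 60.47615766139863
yellow 413 [429. -26. 121.] [494.  36. 203.] [462.  -3. 178.]
red 389 [428. -24.  -2.] [500.  46.  85.] [459.   3.  57.]
```

View pics/crop1.png

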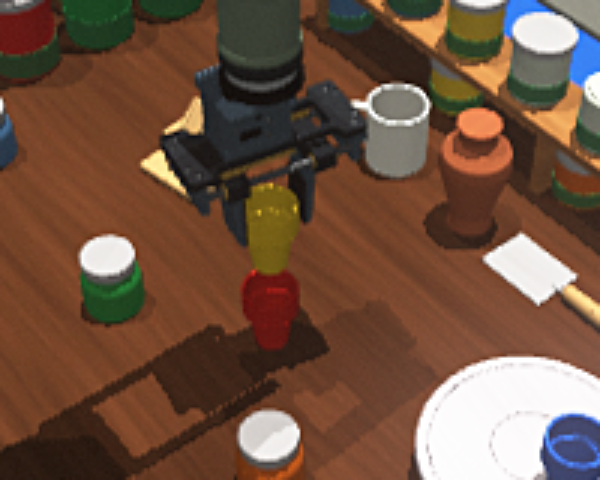

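The crop shows the yellow pot hanging upright at (270,225), directly over the red one at (270,300). I'll lower it gently.

Emit:
{"method": "send_rows", "body": {"motion": [[0, 0, -0.05, 0, 0, 0, -1], [0, 0, -0.09, 0, 0, 0, -1], [0, 0, -0.12, 0, 0, 0, -1], [0, 0, -0.14, 0, 0, 0, -1], [0, 0, -0.155, 0, 0, 0, -1], [0, 0, -0.165, 0, 0, 0, -1], [0, 0, -0.172, 0, 0, 0, -1], [0, 0, -0.176, 0, 0, 0, -1], [0, 0, -0.176, 0, 0, 0, -1]]}}

```text
time_s: 6.28
ee_pos: [460.8, 9.1, 86.0]
ee_rot: [180.0, -0.0, 80.1]
force: [0.9, 0.9, -1.2]
gripper_width: 60.4
gripper_force: 15.0
```

Emit:
{"method": "send_rows", "body": {"motion": [[0, 0, -0.004, 0, 0, 0, -1], [0, 0, -0.004, 0, 0, 0, -1], [0, 0, -0.004, 0, 0, 0, 1], [0, 0, -0.004, 0, 0, 0, 1], [0, 0, -0.004, 0, 0, 0, 1], [0, 0, -0.004, 0, 0, 0, 1], [0, 0, 0.05, 0, 0, 0, 1], [0, 0, 0.16, 0, 0, 0, 1], [0, 0, 0.25, 0, 0, 0, 1], [0.06, -0.3, 0.25, 0, 0, 0, 1], [0.147, -0.714, 0.22, 0, 0, 0, 1], [0.147, -0.714, 0.22, 0, 0, 0, 1], [0.147, -0.714, 0.22, 0, 0, 0, 1], [0.147, -0.714, 0.22, 0, 0, 0, 1], [0.147, -0.714, 0.22, 0, 0, 0, 1], [0.147, -0.714, 0.22, 0, 0, 0, 1]]}}

```text
time_s: 8.28
ee_pos: [534.2, -351.4, 194.5]
ee_rot: [-180.0, 0.0, 79.8]
force: [0.5, 0.7, -0.8]
gripper_width: 91.6
gripper_force: 0.0
```

```bash
cat >> h.py <<'E'
H={'red':[(0,6),(174,180)],'yellow':[(22,32)],'blue':[(108,125)]}
def pots(f,names,box):
    W=cloud(f); hsv=cv2.cvtColor(f['pixels'],cv2.COLOR_RGB2HSV)
    for k in names:
        m=np.zeros(hsv.shape[:2],bool)
        for a,b in H[k]: m|=(hsv[...,0]>=a)&(hsv[...,0]<=b)
        x,y=box[k]; m&=(hsv[...,1]>150)&(hsv[...,2]>60)&(abs(W[...,0]-x)<60)&(abs(W[...,1]-y)<60)
        P=W[m]
        if len(P)<20: print(k,'few',len(P)); continue
        zt=np.percentile(P[:,2],97); T=P[P[:,2]>zt-6]
        c,r=cv2.minEnclosingCircle(T[:,:2].astype(np.float32)); print(k,len(P),'z',P[:,2].min().round(),zt.round(1),np.round(c,1),round(r,1))
E
python3 - <<'E'
from h import *
s=env.state(); print(s['ee_pos'],s['force'])
for n in('side','top'):
    f=eyes.grab_frame(n); print(n); pots(f,('red','yellow','blue'),dict(red=(461,9),yellow=(461,9),blue=(535,-348)))
E
```

```text
[ 534.19442031 -351.42778739  194.47501907] [ 0.54570857  0.74402248 -0.84705801]
side
red 198 z -6.0 75.7 [457.5   0.8] 28.1
yellow 313 z 61.0 112.1 [461.3   7.9] 31.5
blue 42 z 64.0 142.2 [ 534.4 -349.2] 29.0
top
red few 4
yellow 446 z -6.0 112.0 [460.6   9.7] 29.8
blue 419 z 60.0 141.4 [ 535.9 -344.4] 29.8
```

Yellow seated: its rim is at 112 against 81.5 for red, axes aligned. Next is blue.

Emit:
{"method": "send_rows", "body": {"motion": [[0, 0, -0.08, 0, 0, 0, 1], [0, 0, -0.16, 0, 0, 0, 1], [0, 0, -0.16, 0, 0, 0, 1], [0, 0, -0.16, 0, 0, 0, 1], [0, 0, -0.16, 0, 0, 0, -1], [0, 0, -0.16, 0, 0, 0, -1], [0, 0, -0.16, 0, 0, 0, -1], [0, 0, -0.16, 0, 0, 0, -1], [0, 0, -0.16, 0, 0, 0, -1], [0, 0, -0.16, 0, 0, 0, -1], [0, 0, -0.16, 0, 0, 0, -1]], "squeeze": 15}}

```text
time_s: 9.75
ee_pos: [534.5, -348.1, 116.4]
ee_rot: [180.0, 0.0, 80.0]
force: [0.7, 1.0, 3.7]
gripper_width: 59.6
gripper_force: 15.0
```

Emit:
{"method": "send_rows", "body": {"motion": [[0, 0, 0.1, 0, 0, 0, -1], [0, 0, 0.2, 0, 0, 0, -1], [-0.02, 0.1, 0.22, 0, 0, 0, -1], [-0.043, 0.21, 0.22, 0, 0, 0, -1], [-0.067, 0.325, 0.22, 0, 0, 0, -1], [-0.09, 0.44, 0.22, 0, 0, 0, -1], [-0.113, 0.55, 0.22, 0, 0, 0, -1], [-0.134, 0.65, 0.21, 0, 0, 0, -1], [-0.146, 0.714, 0.2, 0, 0, 0, -1], [-0.146, 0.714, 0.2, 0, 0, 0, -1], [-0.146, 0.714, 0.2, 0, 0, 0, -1], [-0.146, 0.714, 0.2, 0, 0, 0, -1]]}}

```text
time_s: 11.25
ee_pos: [461.6, 8.1, 215.9]
ee_rot: [180.0, 0.0, 80.0]
force: [0.7, 0.9, -0.6]
gripper_width: 59.6
gripper_force: 15.0
```

Run:
```python
from h import *
s=env.state(); print(s['ee_pos'],s['force'],s['gripper_width'])
f=eyes.grab_frame('side'); pots(f,('yellow','blue'),dict(yellow=(461,9),blue=(461,9)))
cv2.imwrite('pics/crop2.png',cv2.resize(f['pixels'][130:290,160:360,::-1],None,fx=3,fy=3))
```

```text
[461.60758209   8.0622513  215.93462138] [ 0.65729127  0.89564087 -0.58602218] 59.62516121535106
yellow 308 z 65.0 111.4 [460.3   7.1] 30.2
blue 420 z 162.0 239.6 [462.4   6.8] 30.2
```

View pics/crop2.png

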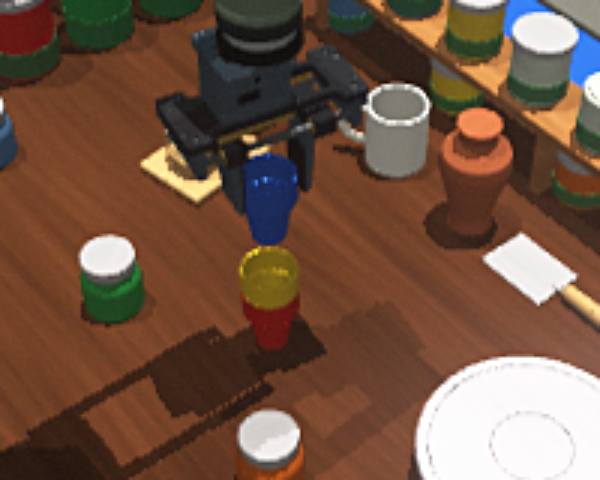

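Blue hangs upright at (268,200), above the yellow pot at (268,275). I'll lower it.

Emit:
{"method": "send_rows", "body": {"motion": [[0, 0, -0.06, 0, 0, 0, -1], [0, 0, -0.11, 0, 0, 0, -1], [0, 0, -0.14, 0, 0, 0, -1], [0, 0, -0.16, 0, 0, 0, -1], [0, 0, -0.175, 0, 0, 0, -1], [0, 0, -0.185, 0, 0, 0, -1], [0, 0, -0.192, 0, 0, 0, -1], [0, 0, -0.196, 0, 0, 0, -1], [0, 0, -0.196, 0, 0, 0, -1]]}}

```text
time_s: 12.42
ee_pos: [461.2, 9.1, 118.0]
ee_rot: [180.0, 0.0, 80.1]
force: [-0.8, 0.6, -0.3]
gripper_width: 60.0
gripper_force: 15.0
```

Emit:
{"method": "send_rows", "body": {"motion": [[0, 0, -0.004, 0, 0, 0, -1], [0, 0, -0.004, 0, 0, 0, -1], [0, 0, -0.004, 0, 0, 0, 1], [0, 0, -0.004, 0, 0, 0, 1], [0, 0, -0.004, 0, 0, 0, 1], [0, 0, -0.004, 0, 0, 0, 1], [0, 0, 0.05, 0, 0, 0, 1], [0, 0, 0.16, 0, 0, 0, 1], [0, 0, 0.26, 0, 0, 0, 1], [0, 0.1, 0.3, 0, 0, 0.1, 1], [0.05, 0.3, 0.3, 0, 0, 0.2, 1], [0.05, 0.5, 0.3, 0, 0, 0.35, 1], [0.05, 0.5, 0.3, 0, 0, 0.35, 1], [0.05, 0.5, 0.3, 0, 0, 0.35, 1], [0.05, 0.5, 0.3, 0, 0, 0.35, 1]]}}

```text
time_s: 14.3
ee_pos: [486.1, 259.2, 267.5]
ee_rot: [-179.9, 0.1, 101.1]
force: [-0.6, 0.2, 0.1]
gripper_width: 91.4
gripper_force: 0.0
```

Run:
```python
from h import *
s=env.state(); print(s['ee_pos'],s['ee_rot'],s['qpos'],s['force'])
for n in('side','top'):
    f=eyes.grab_frame(n); print(n); pots(f,('red','yellow','blue'),dict(red=(461,9),yellow=(461,9),blue=(461,9)))
w=eyes.grab_frame('wrist'); save('wrist1',w); print(w['T_tool_cam'])
```

```text
[486.09383573 259.23898864 267.46005094] [-1.79946525e+02  5.34958527e-02  1.01143882e+02] [ 2.68978712e+01  1.45012701e+01  8.73246643e+01 -3.77599407e-02
  7.82400593e+01  1.57617313e+01] [-0.59454444  0.23913196  0.14884742]
side
red 198 z -2.0 76.3 [452.6  -3.2] 26.1
yellow 96 z 80.0 108.0 [454.8   0.8] 27.5
blue 322 z 90.0 142.2 [460.9   8.7] 32.4
top
red few 0
yellow few 0
blue 285 z -2.0 141.9 [460.9  10.7] 29.5
[[ 7.97613607e-05 -9.65481676e-01 -2.60470972e-01  7.41597815e+01]
 [ 9.99999933e-01  1.69787299e-04 -3.23126874e-04 -4.59629730e-01]
 [ 3.56197739e-04 -2.60470929e-01  9.65481625e-01 -1.70165606e+02]
 [ 0.00000000e+00  0.00000000e+00  0.00000000e+00  1.00000000e+00]]
```

View pics/wrist1.png

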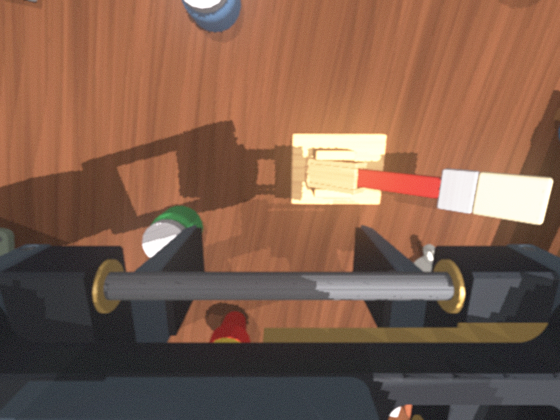

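Blue is seated (rim 142), so the stack is complete. The wrist view shows the brush's red handle from (358,178) to (440,188), the ferrule around (458,191), and the holder at (340,168). I'll measure the brush from here too.

Run:
```python
from h import *
from scipy.spatial.transform import Rotation as Ro
s=env.state(); w=eyes.grab_frame('wrist')
T=np.eye(4); T[:3,:3]=Ro.from_euler('xyz',s['ee_rot'],degrees=True).as_matrix(); T[:3,3]=s['ee_pos']
M=np.linalg.inv(T@w['T_tool_cam']); w['R']=M[:3,:3]; w['t']=M[:3,3]
S={'side':(205,115,262,195),'top':(150,150,205,240),'wrist':(330,150,480,220)}
for n in S:
    f=w if n=='wrist' else eyes.grab_frame(n)
    W=cloud(f); hsv=cv2.cvtColor(f['pixels'],cv2.COLOR_RGB2HSV); h=hsv[...,0]
    m=((h<=6)|(h>=174))&(hsv[...,1]>190)&(hsv[...,2]>90)&(W[...,2]>70)&(W[...,2]<160)&(abs(W[...,0]-615)<80)&(abs(W[...,1]-295)<50)
    m=cv2.erode(m.astype(np.uint8),np.ones((2,2)))>0
    P=W[m]; c=P.mean(0); V=np.linalg.svd(P-c)[2]; d=V[0]*np.sign(V[0][2]); t=(P-c)@d
    print(n,len(P),c.round(1),d.round(3),'head',np.degrees(np.arctan2(d[1],d[0])).round(1),'elev',np.degrees(np.arcsin(d[2])).round(1),'top',(c+d*t.max()).round(1),'bot',(c+d*t.min()).round(1),'n',V[2].round(2))
    # holder foot orientation
    if n!='side':
        m=((h>12)&(h<26)&(hsv[...,1]>60)&(W[...,2]>3)&(W[...,2]<30)&(abs(W[...,0]-575)<110)&(abs(W[...,1]-285)<90)).astype(np.uint8)
        P=W[m>0]; print('  holder',len(P),cv2.minAreaRect(P[:,:2].astype(np.float32)), np.median(P[:,2]))
    m=(h>12)&(h<30)&(hsv[...,1]>60)&(W[...,2]>30)&(W[...,2]<110)&(abs(W[...,0]-560)<70)&(abs(W[...,1]-285)<60)
    P=W[m]; print('  block',P.min(0).round(),P.max(0).round())
```

```text
side 91 [611.1 289.8 110.4] [0.732 0.157 0.663] head 12.1 elev 41.5 top [640.2 296.  136.8] bot [582.  283.5  84.1] n [-0.66 -0.1   0.75]
  block [519. 247.  30.] [589. 316.  91.]
top 170 [609.7 293.8 111.4] [0.725 0.144 0.674] head 11.2 elev 42.4 top [639.4 299.7 139.1] bot [577.9 287.6  81.9] n [-0.66 -0.15  0.74]
  holder 856 ((572.1934204101562, 287.8796691894531), (142.91929626464844, 100.4103775024414), 10.229655265808105) 11.599209869589938
  block [516. 251.  30.] [611. 318. 103.]<stdin>:12: RuntimeWarning: Mean of empty slice.
  ret = um.true_divide(
Traceback (most recent call last):
ValueError: zero-size array to reduction operation maximum which has no identity
```

The brush's front face is at (611.5,294,113) with heading 11.2° and elevation about 42.5°. That puts the grasp TCP at about (633,298.5,99.5), tilted 43°. I'll turn the tool by 90° first, then tilt it.

Emit:
{"method": "send_rows", "body": {"motion": [[0.068, 0.032, 0.025, 0, 0, 1, 1], [0.068, 0.032, 0.025, 0, 0, 1, 1], [0.068, 0.032, 0.025, 0, 0, 1, 1], [0.068, 0.032, 0.025, 0, 0, 1, 1], [0.068, 0.032, 0.025, 0, 0, 1, 1], [0.068, 0.032, 0.025, 0, 0, 1, 1], [0.068, 0.032, 0.025, 0, 0, 1, 1]]}}

```text
time_s: 15.48
ee_pos: [520.4, 274.2, 280.7]
ee_rot: [180.0, 0.0, 160.9]
force: [-0.2, -0.7, -0.6]
gripper_width: 91.5
gripper_force: 0.0
```

Emit:
{"method": "send_rows", "body": {"motion": [[0, 0, 0, 0, 0, 0.502, 1], [0, 0, 0, 0, 0, 0.502, 1], [0, 0, 0, 0, 0, 0.502, 1], [0, 0, 0, 0, 0, 0.502, 1]]}}

```text
time_s: 15.98
ee_pos: [520.4, 274.6, 280.6]
ee_rot: [180.0, 0.0, -169.0]
force: [-0.2, -0.7, -0.2]
gripper_width: 91.5
gripper_force: 0.0
```

Emit:
{"method": "send_rows", "body": {"motion": [[0, 0, 0, 0.139, -0.703, 0, 1], [0, 0, 0, 0.139, -0.703, 0, 1], [0, 0, 0, 0.139, -0.703, 0, 1], [0, 0, 0, 0.139, -0.703, 0, 1], [0.094, 0.021, -0.15, 0.139, -0.703, 0, 1], [0.094, 0.021, -0.21, 0.139, -0.703, 0, 1], [0.094, 0.021, -0.21, 0.139, -0.703, 0, 1], [0.094, 0.021, -0.21, 0.139, -0.703, 0, 1], [0.094, 0.021, -0.21, 0.139, -0.703, 0, 1]]}}

```text
time_s: 17.1
ee_pos: [567.7, 285.7, 176.6]
ee_rot: [179.8, 43.1, -169.0]
force: [0.3, -0.3, -0.5]
gripper_width: 91.7
gripper_force: 0.0
```

Run:
```python
from h import *
from scipy.spatial.transform import Rotation as Ro
s=env.state(); print(s['time_s'],s['ee_pos'],s['ee_rot'],s['qpos'].round(1))
R=Ro.from_euler('xyz',s['ee_rot'],degrees=True).as_matrix(); print(R.round(3))
f=eyes.grab_frame('top'); g=eyes.grab_frame('side'); save('side2',g)
w=eyes.grab_frame('wrist')
cv2.imwrite('pics/pre.png',np.hstack([cv2.resize(g['pixels'][100:220,170:330],(400,300)),cv2.resize(w['pixels'],(400,300))])[:,:,::-1])
```

```text
17.1 [567.72361352 285.65301642 176.62224254] [ 179.84385619   43.09087244 -169.01056372] [ 33.5  12.2 119.6 -64.8  16.7  -9.3]
[[-0.717 -0.192  0.67 ]
 [-0.139  0.981  0.133]
 [-0.683  0.002 -0.73 ]]
```

View pics/pre.png

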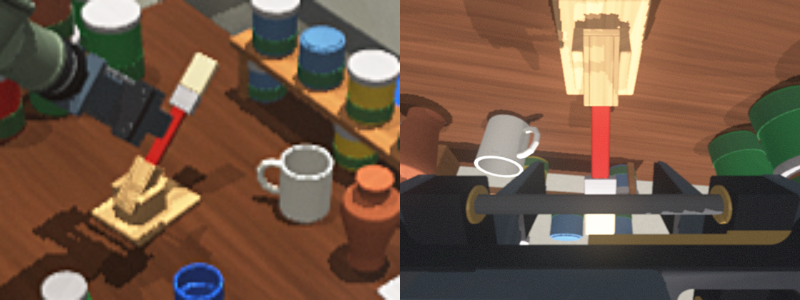

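Left half: the gripper is poised over the handle at (165,130). Right half (wrist): the handle is at (600,140), centred between the fingers. I'll advance along the tool axis and grip.

Emit:
{"method": "send_rows", "body": {"motion": [[0.035, 0.007, -0.041, 0, 0, 0, 1], [0.07, 0.014, -0.082, 0, 0, 0, 1], [0.1, 0.02, -0.118, 0, 0, 0, 1], [0.12, 0.024, -0.141, 0, 0, 0, 1], [0.131, 0.026, -0.154, 0, 0, 0, 1], [0.131, 0.026, -0.154, 0, 0, 0, 1], [0.131, 0.026, -0.154, 0, 0, 0, 1]]}}

```text
time_s: 18.12
ee_pos: [636.8, 301.5, 112.0]
ee_rot: [-179.9, 41.5, -168.8]
force: [0.0, 0.1, -0.0]
gripper_width: 91.1
gripper_force: 0.0
```

Emit:
{"method": "send_rows", "body": {"motion": [[0, 0, 0, 0, 0, 0, -1], [0, 0, 0, 0, 0, 0, -1], [0, 0, 0, 0, 0, 0, -1], [0, 0, 0, 0, 0, 0, -1], [0, 0, 0, 0, 0, 0, -1], [0, 0, 0, 0, 0, 0, -1], [0, 0, 0, 0, 0, 0, -1], [0, 0, 0, 0, 0, 0, -1], [0, 0, 0, 0, 0, 0, -1], [0, 0, 0, 0, 0, 0, -1]], "squeeze": 30}}

```text
time_s: 19.38
ee_pos: [637.1, 301.6, 111.6]
ee_rot: [-179.9, 41.4, -168.8]
force: [0.0, -0.5, 0.7]
gripper_width: 21.7
gripper_force: 30.0
```

Run:
```python
from h import *
s=env.state(); print(s['time_s'],s['ee_pos'],s['force'],s['gripper_width'])
g=eyes.grab_frame('side'); w=eyes.grab_frame('wrist')
cv2.imwrite('pics/grip.png',np.hstack([cv2.resize(g['pixels'][100:220,170:330],(400,300)),cv2.resize(w['pixels'],(400,300))])[:,:,::-1])
```

```text
19.375 [637.10623329 301.59773232 111.6255967 ] [ 0.02631897 -0.52263402  0.69720973] 21.6540236339329
```

View pics/grip.png

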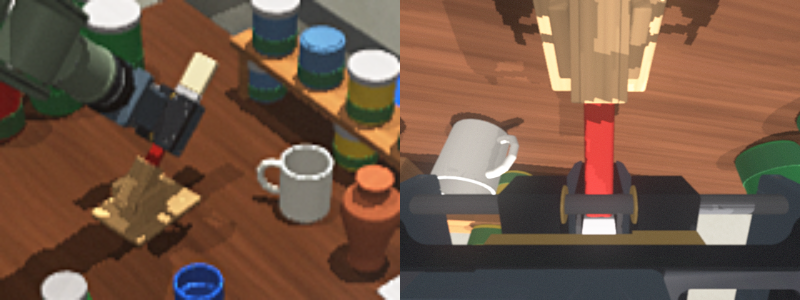

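The fingers close on the handle at 21.7 mm, just below the ferrule (wrist half, (598,200)). The arm stopped about 12 mm short of the commanded pose, probably at the j5 limit. I'll test-draw 15 mm.

Emit:
{"method": "send_rows", "body": {"motion": [[0.011, 0.002, 0.011, 0, 0, 0, -1], [0.021, 0.004, 0.021, 0, 0, 0, -1], [0.021, 0.004, 0.021, 0, 0, 0, -1], [0.021, 0.004, 0.021, 0, 0, 0, -1]]}}

```text
time_s: 19.98
ee_pos: [647.2, 303.3, 121.6]
ee_rot: [-179.9, 41.4, -168.8]
force: [0.4, 0.3, -1.6]
gripper_width: 21.3
gripper_force: 30.0
```

Run:
```python
from h import *
s=env.state(); print(s['ee_pos'].round(1),s['ee_rot'].round(1),s['qpos'].round(1),s['force'].round(1))
```

```text
[647.2 303.3 121.6] [-179.9   41.4 -168.8] [ 30.   22.5 112.7 -68.5  13.4  -7.7] [ 0.4  0.3 -1.6]
```

Emit:
{"method": "send_rows", "body": {"motion": [[0.021, 0.004, 0.021, 0, 0, 0, -1], [0.042, 0.008, 0.041, 0, 0, 0, -1], [0.063, 0.012, 0.062, 0, 0, 0, -1], [0.084, 0.016, 0.082, 0, 0, 0, -1], [0.084, 0.016, 0.082, 0, 0, 0, -1]]}}

```text
time_s: 20.6
ee_pos: [690.2, 311.6, 163.7]
ee_rot: [-179.9, 41.5, -168.9]
force: [0.0, -0.3, -1.6]
gripper_width: 21.4
gripper_force: 30.0
```

Emit:
{"method": "send_rows", "body": {"motion": [[0.021, 0.004, 0.021, 0, 0, 0, -1], [0.035, 0.007, 0.035, 0, 0, 0, -1], [0.035, 0.007, 0.035, 0, 0, 0, -1], [0.035, 0.007, 0.035, 0, 0, 0, -1]]}}

```text
time_s: 21.1
ee_pos: [706.1, 314.5, 179.2]
ee_rot: [-179.8, 41.3, -168.8]
force: [0.3, -0.1, -0.4]
gripper_width: 21.8
gripper_force: 30.0
```

Run:
```python
from h import *
s=env.state(); print(s['ee_pos'].round(1),s['ee_rot'].round(1),s['qpos'].round(1),s['force'].round(1))
f=eyes.grab_frame('side'); W=cloud(f); hsv=cv2.cvtColor(f['pixels'],cv2.COLOR_RGB2HSV); h=hsv[...,0]
m=((h<=6)|(h>=174))&(hsv[...,1]>190)&(hsv[...,2]>60)&(W[...,2]>40)&(abs(W[...,0]-640)<100)&(abs(W[...,1]-295)<60)
P=W[m]; print(len(P),P.min(0).round(),P.max(0).round())
cv2.imwrite('pics/out.png',cv2.resize(f['pixels'][90:240,150:350,::-1],(600,450)))
```

```text
[706.1 314.5 179.2] [-179.8   41.3 -168.8] [ 28.   22.7 101.5 -35.9  19.3 -42.9] [ 0.3 -0.1 -0.4]
159 [597. 281. 101.] [676. 314. 174.]
```

View pics/out.png

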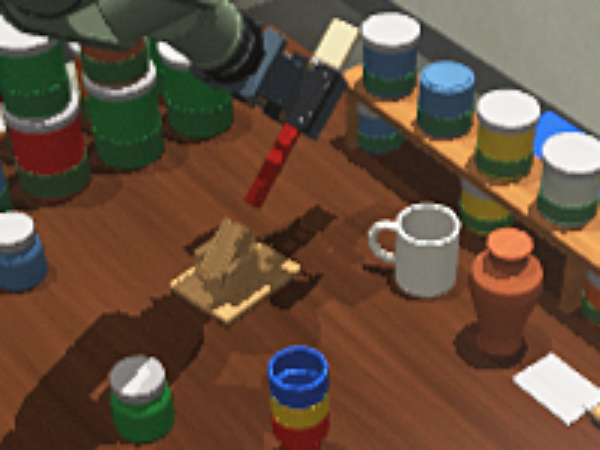

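The brush is clear of the holder: its handle end is at (255,200), above the block at (230,245). Next I'll raise it, level it, and swing it over the wheel.

Emit:
{"method": "send_rows", "body": {"motion": [[-0.02, 0, 0.1, 0, 0, 0, -1], [-0.08, 0, 0.2, 0, 0, 0, -1], [-0.15, 0, 0.28, -0.034, 0.174, 0, -1], [-0.2, 0, 0.3, -0.068, 0.348, 0, -1], [-0.2, 0, 0.3, -0.102, 0.52, 0, -1], [-0.2, 0, 0.3, -0.137, 0.695, 0, -1], [-0.2, 0, 0.3, -0.137, 0.695, 0, -1], [-0.2, 0, 0.3, -0.137, 0.695, 0, -1], [-0.2, 0, 0.3, -0.137, 0.695, 0, -1]]}}

```text
time_s: 22.28
ee_pos: [606.6, 314.9, 330.5]
ee_rot: [-179.9, -1.0, -168.8]
force: [-0.8, 0.1, -1.2]
gripper_width: 21.9
gripper_force: 30.0
```

Emit:
{"method": "send_rows", "body": {"motion": [[0, -0.06, 0, 0, 0, -0.05, -1], [0, -0.14, 0, 0, 0, -0.12, -1], [0, -0.22, 0, 0, 0, -0.2, -1], [-0.01, -0.3, 0, 0, 0, -0.28, -1], [-0.02, -0.38, 0, 0, 0, -0.36, -1], [-0.03, -0.46, 0, 0, 0, -0.44, -1], [-0.04, -0.54, 0, 0, 0, -0.52, -1], [-0.05, -0.62, 0, 0, 0, -0.6, -1], [-0.06, -0.7, 0, 0, 0, -0.68, -1], [-0.07, -0.77, 0, 0, 0, -0.76, -1], [-0.08, -0.83, 0, 0, 0, -0.84, -1], [-0.085, -0.88, 0, 0, 0, -0.88, -1], [-0.085, -0.88, 0, 0, 0, -0.88, -1], [-0.085, -0.88, 0, 0, 0, -0.88, -1]]}}

```text
time_s: 24.02
ee_pos: [564.1, -124.1, 331.2]
ee_rot: [-179.9, -1.0, 138.4]
force: [0.7, 0.2, -1.4]
gripper_width: 22.0
gripper_force: 30.0
```

Emit:
{"method": "send_rows", "body": {"motion": [[0, -0.08, -0.03, 0, 0, 0, -1], [-0.005, -0.17, -0.07, 0, 0, 0, -1], [-0.008, -0.26, -0.12, 0, 0, 0, -1], [-0.011, -0.33, -0.17, 0, 0, 0, -1], [-0.011, -0.364, -0.2, 0, 0, 0, -1], [-0.011, -0.364, -0.21, 0, 0, 0, -1], [-0.011, -0.364, -0.21, 0, 0, 0, -1], [-0.011, -0.364, -0.21, 0, 0, 0, -1], [-0.011, -0.364, -0.21, 0, 0, 0, -1], [-0.011, -0.364, -0.21, 0, 0, 0, -1], [-0.011, -0.364, -0.21, 0, 0, 0, -1], [-0.011, -0.364, -0.21, 0, 0, 0, -1]]}}

```text
time_s: 25.52
ee_pos: [559.1, -307.0, 225.7]
ee_rot: [-179.9, -1.1, 138.4]
force: [0.4, -0.2, -0.9]
gripper_width: 21.7
gripper_force: 30.0
```

Run:
```python
from h import *
s=env.state(); print(s['ee_pos'].round(1),s['ee_rot'].round(1),s['force'].round(1),s['gripper_width'],s['gripper_force'])
for n in('side','top'):
    f=eyes.grab_frame(n); W=cloud(f); hsv=cv2.cvtColor(f['pixels'],cv2.COLOR_RGB2HSV); h=hsv[...,0]
    box=(abs(W[...,0]-545)<170)&(abs(W[...,1]+293)<170)&(W[...,2]>180)&(W[...,2]<310)
    m=((h<=6)|(h>=174))&(hsv[...,1]>180)&(hsv[...,2]>60)&box
    P=W[m]; print(n,'handle',len(P))
    if len(P): print(P.min(0).round(),P.max(0).round())
    m=(h>10)&(h<32)&(hsv[...,1]>30)&(hsv[...,1]<160)&(hsv[...,2]>130)&box
    P=W[m]; print(n,'bristle',len(P))
    if len(P): print(P.min(0).round(),P.max(0).round())
    pots(f,('blue','yellow','red'),dict(red=(461,9),yellow=(461,9),blue=(461,9)))
    if n=='side': g=f
cv2.imwrite('pics/end.png',cv2.resize(g['pixels'][100:340,180:460,::-1],(700,600)))
```

```text
[ 559.1 -307.   225.7] [-179.9   -1.1  138.4] [ 0.4 -0.2 -0.9] 21.738476254209328 29.990487098693848
side handle 109
[ 454. -296.  240.] [ 539. -214.  249.]
side bristle 186
[ 591. -391.  240.] [ 646. -343.  250.]
blue 312 z 92.0 141.2 [459.2   8.6] 31.2
yellow 93 z 84.0 108.3 [4.543e+02 1.000e-01] 27.6
red 197 z -3.0 77.1 [457.6   1. ] 28.1
top handle 447
[ 457. -313.  238.] [ 556. -211.  248.]
top bristle 153
[ 615. -377.  237.] [ 647. -338.  249.]
blue 278 z -1.0 141.4 [460.9  10.7] 29.4
yellow few 0
red few 0
```

View pics/end.png

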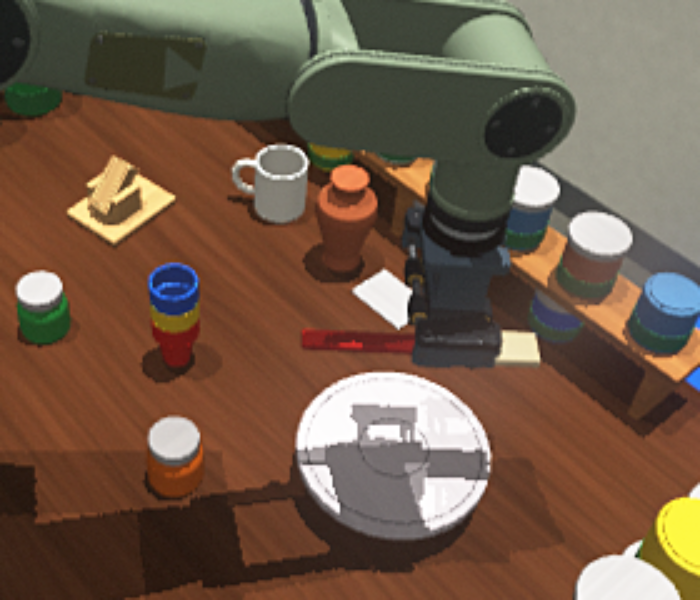

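The brush is level from (303,338) to (538,348) at z of about 243. Its middle is at about (548,-295), within 5 mm of the wheel centre, and the stack at (175,315) is upright. Handing in.

```bash
python3 -c "
from workcell import env
print(env.job_done())"
```

```text
the job is handed in; nothing more can be done
None
```

I handed the job in: the blue and yellow pots are nested in the red one, and the brush is held level about 18 cm above the wheel, its middle within about 5 mm of the centre; the hand-in returned no verdict.

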